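# Draw the long spatula out of the half-covered utensil box and hold it up

## Robot

A 7-joint arm with a two-finger parallel gripper is mounted at the origin on a cart in front of the work surface, level with it; the furniture and walls round the work are solid. World frame = base frame: x ahead of the robot, y to its left, z up, the work surface at z = 0. Lengths are in m, angles in degrees, forces in N, time in s.
With the tool pointing down it reaches from about 0.425 to 0.875 m from the base axis. Payload 9.9 kg.
Tool frame: the origin (TCP) lies between the finger pads; the fingertips stand 11 mm ahead of it and the grasp point (between the pads) lies 8 mm behind it; z points along the fingers, y is the line along which they close (so a half turn about z gives the same grasp; the last joint's range is limited). The gripper opens to 85 mm and grips with 20 to 120 N. Pads are 22 mm wide; open, the fingers measure 114 mm over their backs; the gripper's body (76 mm by 85 mm) begins 54 mm behind the grasp point. The pads swing forward as they close: fully open they stand 13 mm farther back than shut.
Start: joints at [66.761, 32.985, 1.427, 82.34, -0.859, 64.687, -3.237], TCP at [0.213, -0.64, 0.242] pointing down, gripper open.
Joint ranges: [-157.87, 157.87], [-19.46, 123.44], [-87.15, 90], [11.01, 140.99], [-62.26, 242.26], [9.8, 113.94], [-161.44, 161.44]. Speed limits (degrees/s): [127.2, 127.2, 172.46, 172.46, 180, 180, 180].

## Interface

Orientations are given as a 3x3 rotation matrix whose columns are the frame's x, y, z axes.
In Python, from station import * gives the robot as it stands.
- The arm moves only by the tool apply_moves, never from a script. Its argument "commands" is one flat list of numbers, 5 for each row, row after row: the shift along the world's x, y, z in m, then the turn about the world's z in degrees, then the closure in counts, from 0 (fully open) to 255 (shut). A call has 1 to 10 rows; each row shifts and turns the commanded pose from where the row before left it; what a row does not reach is not made up. A row lasts 1/10 s, in which the tool goes at most 50 mm and 8.59 degrees, less where a joint would pass 70% of its speed; a pose out of reach is approached as far as the arm can. A call is refused whole if a number of a shift passes 0.05 or a number of a turn 8.59, either way. A call with a gripper value outside its range is refused whole. The fingers move at their own pace and stop on an object; "newtons" is the grip in N (left out, the last holds). Time passes only in rows, so rows that do not move let the fingers close. It gives the time, the measured TCP pose, the force, the opening and the grip force at its end, in the units of the state.
- state(): the state, without advancing time (a new reading comes with each control period).
- camera(name): name is "scene" or "top"; returns the picture (384x512x3 uint8, red, green, blue); there is no depth.
- camera_info(name): a dict with "K" (3x3 intrinsics, pixels), "position" and "orientation" of the camera in the world. Camera axes: x right, y down, z forward; pixel columns grow to the right and rows downward; lengths in m; the calibration is good to about 2 mm. A picture is of the moment at which its call begins. camera_info takes no time and is no camera call.
- sign_off(): hands the job in; it is judged then, once.
The state is a dict: "time": time; "q": joint angles; "dq": joint speeds; "effort": joint torques, N m; "eef_pos": TCP position; "tool_rot": TCP orientation; "contact_force": force on the tool from outside, world axes, zero at the start; "wrist_torque": the same for the moment, N m; "gripper_width": finger opening in m; "gripper_force": force on a finger pad.
Only numpy, scipy, OpenCV 4.12 (cv2) and the standard library are available. Lean on these libraries where they do the work, as an engineer would, in place of code of your own. Each camera call takes 0.05 s, during which the arm holds its last target. There are 200 camera calls.

## Task

Take the wooden spatula out of the utensil box: it is longer than the opening, so grip its handle, tilt the handle end up and draw the spatula out at a slant from under the lid, without forcing it against the box. Finish still holding it in the gripper, at rest, with every part of it raised at least 8 cm above the top of the box. Leave the mug, the tin, the timer and everything else round it where they stand.

Things in the scene. Friction and masses are not known exactly. Their poses are not given: they have to be found in the camera images.
- utensil_box: dark wooden box fixed to the worktop, no moving parts, 326 x 176 mm outside. Origin: centre of its underside, on the worktop; x along its length (the open end, -x, faces the robot's left, turned up to 0.35 rad), y across, z up. Inside: x -155 to +155, y -80 to +80, floor top at z 8. Walls 8 thick, up to z 70 round the opening. Half of its top is lidded: see lid_edge and slat
- lid_edge (a point): middle of the fixed wooden lid's free lower edge, 76 mm above the worktop (box x = -25); axes as the box's. The lid (underside z 76, top z 82) covers all from here to the box's +x end; from here to the -x end wall (130 mm), over the full inside width of 160 mm, the top is open: the only opening
- slat (a point): top middle of a slat at box x = -130, 22 mm above the worktop; a second one is at box x = +60. Each is 10 mm wide, 14 mm high, lies right across the floor; the spatula rests level on the two, its underside at 22 mm. Beyond x = +65 the floor is bare, so the blade can sink to it
- spatula: loose slotted wooden spatula, pale, 290 mm long, 50 to 100 g, lying along the box, handle in the opening, blade under the lid. Origin: mid-length, level with the handle's underside; x runs from handle end to blade, z up. Handle: round, 18 thick from x -139 to -25, axis 9 above the origin, narrowing to 14 at +40. Blade: x +35 to +145, 60 wide, z 2 to 9. Centre of mass near x = +25
- grip (a point): point on the handle's axis (spatula x = -85), 60 mm from the handle end and about 31 mm above the worktop at the start, near the middle of the box's opening, free on both sides; axes as the spatula's
- handle_end (a point): the handle's end, on its axis (spatula x = -145)
- blade_end (a point): the blade's far end, mid thickness (spatula x = +145)
- mug_2: small patterned mug with a handle, 58 x 84 x 49 mm, left of or behind the box (the other mug, farther right, is fixed); bystander; origin under it
- tin_1: food tin, 58 mm across, 72 mm high, left of or behind the box; bystander; origin under its centre
- kitchen_timer: round wind-up timer, 65 mm across, 56 mm high, left of or behind the box; bystander; origin under its centre

How it is judged (in metres and radians):
On the way:
1. the gripped handle is tilted up out of the opening, its end above the box wall, while the blade is still inside under the lid (z of handle_end in the frame of utensil_box above 0.08 m and z of blade_end in the frame of utensil_box below 0.074 m and x of blade_end in the frame of utensil_box above 0 m and contact force between the fingers and spatula above 0.5 N), for 0.1 s.
At the end, for the whole second after the job is handed in: The spatula is gripped by the fingers and at rest (under 30 mm/s and 0.2 rad/s), touches the box nowhere, and its handle end, middle and blade end are all more than 140 mm above the worktop (58 mm above the lid's top). The patterned mug, tin and timer are within 30 mm of where they started (height (world z) of each of handle_end, blade_end, spatula above 0.14 m and contact force between the fingers and spatula above 0.5 N and contact force between spatula and utensil_box below 0.05 N and linear speed of spatula below 0.03 m/s and angular speed of spatula below 0.2 rad/s and distance of each of mug_2, tin_1, kitchen_timer from where it was at the start of the episode below 0.03 m); the arm keeps its last pose, push and grip.
It fails at once if the box is struck or pried at with more than 40 N (contact force between utensil_box and anything else above 40 N).
It fails at once if mug_2 is moved by 30 mm or more (distance of mug_2 from where it was at the start of the episode above 0.03 m).
It fails at once if tin_1 is moved by 30 mm or more (distance of tin_1 from where it was at the start of the episode above 0.03 m).
It fails at once if kitchen_timer is moved by 30 mm or more (distance of kitchen_timer from where it was at the start of the episode above 0.03 m).
It also fails if it takes over 42 s, if anything falls off the work surface, if the arm or the gripper's body presses on something with over 40 N, if the wrist force passes 120 N, or if a joint passes its speed limit or range.

## Working session

There is one attempt and no reset: what is moved stays moved. The work goes in short steps, Python scripts to look and compute and a tool call to move; the robot and the scene stay as the last step left them, time stands still between calls to the robot, and variables do not carry over. Pictures are saved under pics/ and viewed, at most 10 in all, crops included, and the job is handed in when it is done.

Besides the shell and the picture viewer there is one more tool, called after "Emit:" in YAML: its name, and indented under it one key for each argument. apply_moves: Moves the arm, as the interface text tells. Its arguments: {"type":"object","properties":{"commands":{"type":"array"},"newtons":{"type":"number"}},"required":["commands"]}

```bash
mkdir -p pics
python3 - <<'E'
from station import *
import cv2,numpy as np
for n in("scene","top"):
    im=camera(n); cv2.imwrite(f"pics/{n}0.png",im[:,:,::-1]); i=camera_info(n); print(n,i)
s=state(); print(s)
E
```

```text
scene {'K': array([[357.12888133,   0.        , 260.48669547],
       [  0.        , 357.12888133, 189.31134445],
       [  0.        ,   0.        ,   1.        ]]), 'position': array([0.17169948, 0.20315369, 0.68910346]), 'orientation': array([[-0.62118595, -0.56632   ,  0.54167303],
       [-0.78354786,  0.43697989, -0.44170276],
       [ 0.01344488, -0.69880629, -0.7151846 ]])}
top {'K': array([[365.01479806,   0.        , 260.85238333],
       [  0.        , 365.01479806, 182.09030536],
       [  0.        ,   0.        ,   1.        ]]), 'position': array([ 0.44994773, -0.21070235,  1.02886563]), 'orientation': array([[ 2.53119994e-02, -9.79966548e-01,  1.97547127e-01],
       [-9.99663275e-01, -2.59417722e-02, -6.00326536e-04],
       [ 5.71302250e-03, -1.97465413e-01, -9.80293207e-01]])}
{'time': 0.1, 'q': array([66.76065117, 33.02755895,  1.42225502, 82.38193714, -0.86197419,
       64.68814129, -3.23759647]), 'dq': array([-0.01274053, -0.10972736,  0.02796685, -0.13054873,  0.03845486,
        0.03242394, -0.03855255]), 'effort': array([ 6.97389798e-03, -7.67306042e+01,  2.25803711e+00, -2.86603618e+01,
        1.58907997e-02,  8.70119780e-03, -2.69628288e-05]), 'eef_pos': array([ 0.21339294, -0.63995524,  0.24152971]), 'tool_rot': array([[ 9.48658101e-01,  3.16302946e-01, -5.04304015e-04],
       [ 3.16303347e-01, -9.48657016e-01,  1.43505495e-03],
       [-2.44994346e-05, -1.52088955e-03, -9.99998843e-01]]), 'contact_force': array([ 0.14395975, -1.30891855,  0.29003114]), 'wrist_torque': array([0.02588828, 0.02375742, 0.0360772 ]), 'gripper_force': 0.0, 'gripper_width': 0.0853251336603121}
```

View pics/top0.png

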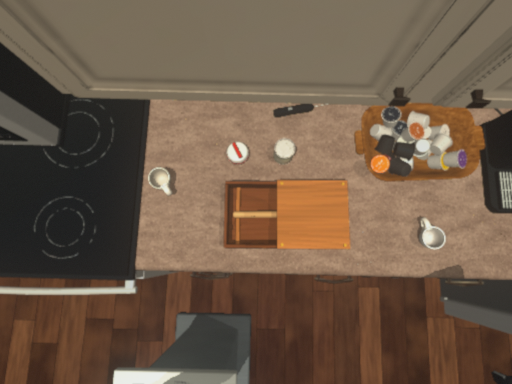

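View pics/scene0.png

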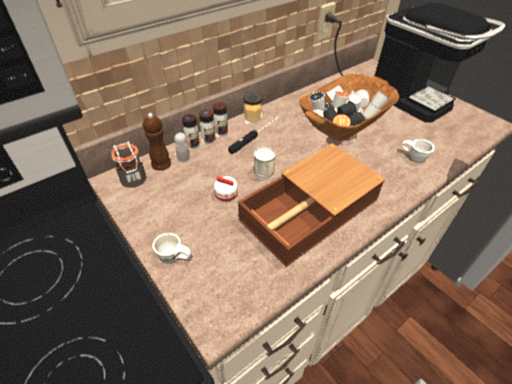

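The top view shows the box at about cols 224–350, rows 180–249, with the lid starting at col 277. The handle is pale, along row 214 between cols 233 and 277. The timer is at (237,153), the tin at (285,150) and the mug at (160,180).

```bash
cat > h.py <<'E'
import numpy as np,cv2
from station import *
def ray(n,uv,z):
    i=camera_info(n); d=i["orientation"]@np.linalg.inv(i["K"])@[uv[0],uv[1],1]; p=i["position"]
    return p+d*(z-p[2])/d[2]
def big(m):
    c,_=cv2.findContours(m.astype(np.uint8),cv2.RETR_EXTERNAL,cv2.CHAIN_APPROX_NONE); return max(c,key=cv2.contourArea)
E
python3 - <<'E'
from h import *
im=cv2.imread("pics/top0.png"); hsv=cv2.cvtColor(im,cv2.COLOR_BGR2HSV)
print(hsv[214,250],hsv[214,300],hsv[190,250],hsv[230,257])
roi=np.zeros(im.shape[:2],bool); roi[175:255,220:356]=1
lid=roi&(hsv[...,1]>150)&(hsv[...,2]>130); lid[:,:270]=0
r=cv2.minAreaRect(big(lid)); print("lid",r); 
bp=cv2.boxPoints(r); P=np.array([ray("top",p,.082) for p in bp]); print(P.round(4))
for rows in range(205,226,2): print(rows,[tuple(hsv[rows,c]) for c in (236,245,255,265)])
a=cv2.resize(im[170:260,215:360],None,fx=5,fy=5,interpolation=cv2.INTER_CUBIC); cv2.imwrite("pics/c.png",a)
E
```

```text
[ 17 133 221] [ 14 172 193] [ 11 161 130] [ 11 163 133]
lid ((313.0, 214.0), (68.0, 72.0), 90.0)
[[ 0.6475 -0.2539  0.082 ]
 [ 0.6526 -0.4449  0.082 ]
 [ 0.4749 -0.4409  0.082 ]
 [ 0.4702 -0.2569  0.082 ]]
205 [(np.uint8(13), np.uint8(167), np.uint8(177)), (np.uint8(11), np.uint8(164), np.uint8(134)), (np.uint8(11), np.uint8(163), np.uint8(133)), (np.uint8(11), np.uint8(163), np.uint8(128))]
207 [(np.uint8(14), np.uint8(170), np.uint8(176)), (np.uint8(11), np.uint8(161), np.uint8(133)), (np.uint8(11), np.uint8(165), np.uint8(130)), (np.uint8(11), np.uint8(164), np.uint8(126))]
209 [(np.uint8(13), np.uint8(167), np.uint8(169)), (np.uint8(12), np.uint8(164), np.uint8(134)), (np.uint8(11), np.uint8(163), np.uint8(133)), (np.uint8(11), np.uint8(160), np.uint8(115))]
211 [(np.uint8(15), np.uint8(146), np.uint8(164)), (np.uint8(15), np.uint8(136), np.uint8(137)), (np.uint8(16), np.uint8(138), np.uint8(142)), (np.uint8(16), np.uint8(138), np.uint8(144))]
213 [(np.uint8(18), np.uint8(131), np.uint8(226)), (np.uint8(16), np.uint8(133), np.uint8(214)), (np.uint8(17), np.uint8(136), np.uint8(21
[... 484 characters left out ...]
uint8(11), np.uint8(162), np.uint8(132)), (np.uint8(11), np.uint8(165), np.uint8(130)), (np.uint8(11), np.uint8(166), np.uint8(129))]
221 [(np.uint8(13), np.uint8(167), np.uint8(169)), (np.uint8(11), np.uint8(160), np.uint8(131)), (np.uint8(11), np.uint8(163), np.uint8(133)), (np.uint8(11), np.uint8(166), np.uint8(132))]
223 [(np.uint8(13), np.uint8(169), np.uint8(172)), (np.uint8(11), np.uint8(163), np.uint8(130)), (np.uint8(11), np.uint8(166), np.uint8(132)), (np.uint8(11), np.uint8(165), np.uint8(131))]
225 [(np.uint8(13), np.uint8(169), np.uint8(171)), (np.uint8(11), np.uint8(163), np.uint8(136)), (np.uint8(11), np.uint8(162), np.uint8(135)), (np.uint8(11), np.uint8(164), np.uint8(134))]
```

View pics/c.png

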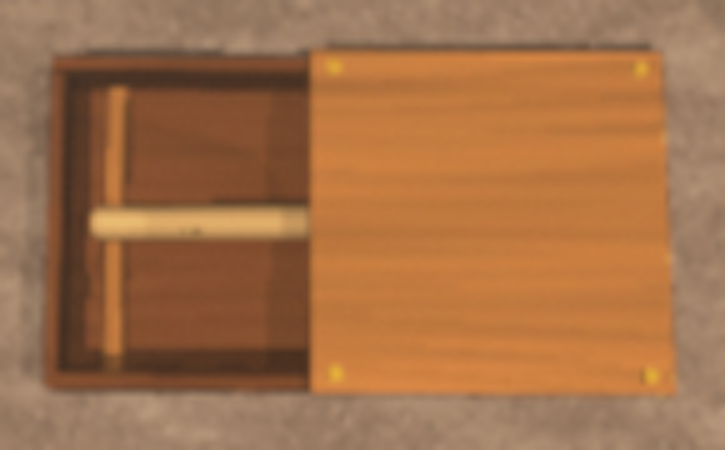

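The handle's end is at crop (90,222), which is full-image (233,214). The lid's free edge is at about col 277, rows 180–248, and the handle is straight along row 214. Next I'll cast rays to get positions.

Run:
```python
from h import *
im=cv2.imread("pics/top0.png"); hsv=cv2.cvtColor(im,cv2.COLOR_BGR2HSV)
f=lambda x,y:(x/5+215-.4,y/5+170-.4)
for n,p,z in [("lidT",(311,52),.082),("lidB",(312,392),.082),("lidTR",(661,52),.082),("lidBR",(675,392),.082),("wallTL",(54,58),.07),("wallBL",(46,388),.07),("slatT",(118,88),.022),("slatB",(113,368),.022)]: print(n,ray("top",f(*p),z).round(4))
m=(hsv[...,2].astype(int)>150)&(hsv[...,1]<150); m[:205]=0;m[225:]=0;m[:,:230]=0;m[:,277:]=0
ys,xs=np.nonzero(m); print(xs.min(),xs.max())
w=np.clip(hsv[205:225,:,2].astype(float)-135,0,None)*(hsv[205:225,:,1]<150)
for c in (236,245,255,265,274): 
    v=(w[:,c]*np.arange(205,225)).sum()/w[:,c].sum(); print(c,v,ray("top",(c,v),.036).round(4))
print("end",ray("top",(xs.min()-.5,214),.031).round(4))
# scene handle
s=cv2.imread("pics/scene0.png"); h=cv2.cvtColor(s,cv2.COLOR_BGR2HSV)
m=(h[...,2]>150)&(h[...,1]<150)&(h[...,1]>90)&(h[...,0]>13); m[:190]=0;m[235:]=0;m[:,:255]=0;m[:,318:]=0
r=big(m)[:,0]; l,rr=r[r[:,0].argmin()],r[r[:,0].argmax()]; print(len(r),l,rr,ray("scene",l,.031).round(4),ray("scene",rr,.034).round(4))
for n,p,z in [("timer",(237,153),.05),("tin",(285,148),.07),("mug",(159,180),.045)]: print(n,ray("top",p,z).round(3))
```

```text
lidT [ 0.6475 -0.2534  0.082 ]
lidB [ 0.4702 -0.2569  0.082 ]
lidTR [ 0.6524 -0.4391  0.082 ]
lidBR [ 0.4749 -0.4425  0.082 ]
wallTL [ 0.6431 -0.1163  0.07  ]
wallBL [ 0.469  -0.1199  0.07  ]
slatT [ 0.6366 -0.1482  0.022 ]
slatB [ 0.4816 -0.1513  0.022 ]
233 276
236 214.0482180293501 [ 0.5594 -0.1458  0.036 ]
245 214.16893732970027 [ 0.5597 -0.1704  0.036 ]
255 214.0718085106383 [ 0.5607 -0.1976  0.036 ]
265 214.13681592039802 [ 0.5612 -0.2249  0.036 ]
274 214.08764940239044 [ 0.562  -0.2494  0.036 ]
end [ 0.5598 -0.1359  0.031 ]
87 [267 225] [307 200] [ 0.569  -0.1426  0.031 ] [ 0.5676 -0.2703  0.034 ]
timer [ 0.728 -0.143  0.05 ]
tin [ 0.74  -0.275  0.07 ]
mug [0.647 0.069 0.045]
```

Emit:
apply_moves:
  commands: [0.0174,0.0225,0,3.65,0,0.0174,0.0225,0,3.65,0,0.0174,0.0225,0,3.65,0,0.0174,0.0225,0,3.65,0,0.0174,0.0225,0,3.65,0,0.0174,0.0225,0,3.65,0,0.0174,0.0225,0,3.65,0,0.0174,0.0225,0,3.65,0,0.0174,0.0225,0,3.65,0,0.0174,0.0225,0,3.65,0]
  newtons: 25

```text
time: 1.1
eef_pos: [0.3879, -0.4142, 0.242]
tool_rot: [[0.572, 0.82, -0.001], [0.82, -0.572, 0.0], [0.0, -0.001, -1.0]]
contact_force: [-0.0, 0.2, -0.0]
gripper_width: 0.0854
gripper_force: 0.0
```

Emit:
apply_moves:
  commands: [0.0174,0.0225,0,3.65,0,0.0174,0.0225,0,3.65,0,0.0174,0.0225,0,3.65,0,0.0174,0.0225,0,3.65,0,0.0174,0.0225,0,3.65,0,0.0174,0.0225,0,3.65,0,0.0174,0.0225,0,3.65,0,0.0174,0.0225,0,3.65,0,0.0174,0.0225,0,3.65,0,0.0174,0.0225,0,3.65,0]

```text
time: 2.1
eef_pos: [0.5618, -0.1894, 0.242]
tool_rot: [[-0.028, 1.0, -0.001], [1.0, 0.028, 0.0], [0.0, -0.001, -1.0]]
contact_force: [-0.1, 0.3, -0.2]
gripper_width: 0.0853
gripper_force: 0.0
```

Emit:
apply_moves:
  commands: [0,0,-0.03,0,0,0,0,-0.03,0,0,0,0,-0.03,0,0,0,0,-0.02,0,0,0,0,-0.01,0,0,0,0,0,0,0,0,0,0,0]

```text
invalid input at $.commands: expected a multiple of 5 numbers
```

Emit:
apply_moves:
  commands: [0,0,-0.03,0,0,0,0,-0.03,0,0,0,0,-0.03,0,0,0,0,-0.03,0,0,0,0,-0.02,0,0,0,0,0,0,0]

```text
time: 2.7
eef_pos: [0.5595, -0.1899, 0.0994]
tool_rot: [[-0.025, 1.0, -0.005], [1.0, 0.025, 0.002], [0.002, -0.005, -1.0]]
contact_force: [-0.3, 0.2, -0.5]
gripper_width: 0.0852
gripper_force: 0.0
```

Run:
```python
from h import *
im=camera("scene")[:,:,::-1]; cv2.imwrite("pics/s1.png",cv2.resize(im[120:290,180:420],None,fx=3,fy=3))
```

```text
(no output)
```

View pics/s1.png

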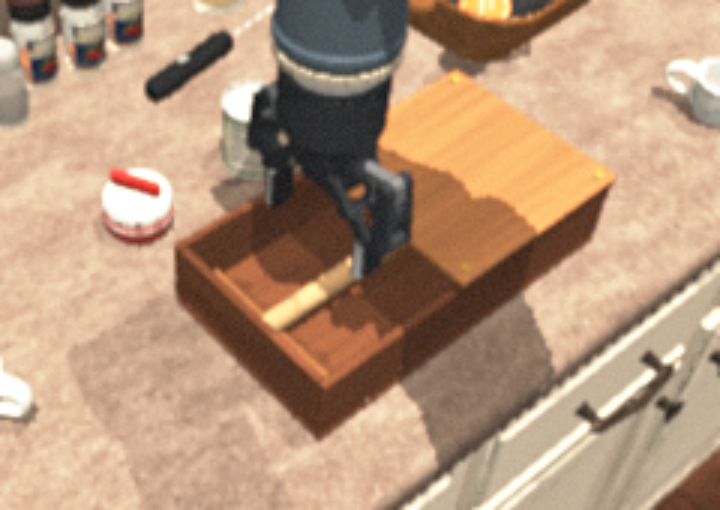

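The open fingers stand either side of the handle (crop x 260–410) and are clear of the walls and lid. I'll go down and grip.

Emit:
apply_moves:
  commands: [0.001,0,-0.02,0,0,0,0,-0.02,0,0,0,0,-0.015,0,0,0,0,-0.012,0,0,0,0,-0.008,0,0,0,0,0,0,0,0,0,0,0,0]

```text
time: 3.45
eef_pos: [0.5629, -0.1904, 0.0279]
tool_rot: [[-0.025, 1.0, 0.001], [1.0, 0.025, -0.0], [-0.0, 0.001, -1.0]]
contact_force: [1.0, -1.2, -0.5]
gripper_width: 0.0853
gripper_force: 0.0
```

Emit:
apply_moves:
  commands: [0,0,0,0,120,0,0,0,0,180,0,0,0,0,255,0,0,0,0,255,0,0,0,0,255,0,0,0,0,255,0,0,0,0,255,0,0,0,0,255,0,0,0,0,255,0,0,0,0,255]

```text
time: 4.45
eef_pos: [0.5625, -0.1904, 0.0274]
tool_rot: [[-0.025, 1.0, 0.0], [1.0, 0.025, -0.0], [-0.0, 0.0, -1.0]]
contact_force: [-0.4, -1.4, 3.7]
gripper_width: 0.0168
gripper_force: 25.4
```

Emit:
apply_moves:
  commands: [0,0,0.005,0,255,0,0,0.006,0,255,0,0,0.006,0,255,0,0,0.006,0,255,0,0,0.005,0,255,0,0,0,0,255,0,0,0,0,255]

```text
time: 5.15
eef_pos: [0.5625, -0.1904, 0.0554]
tool_rot: [[-0.025, 1.0, 0.0], [1.0, 0.025, -0.0], [-0.0, 0.0, -1.0]]
contact_force: [-0.6, -0.2, -1.2]
gripper_width: 0.0169
gripper_force: 25.0
```

Run:
```python
from h import *
im=camera("scene")[:,:,::-1]; cv2.imwrite("pics/s2.png",cv2.resize(im[120:290,180:420],None,fx=3,fy=3))
s=state();print(s["contact_force"],s["wrist_torque"],s["eef_pos"],s["gripper_width"])
```

```text
[ 0.02178637  0.54474426 -0.08623559] [ 0.13702639  0.07480007 -0.00021196] [ 0.56238214 -0.1903592   0.05520595] 0.01682613980422764
```

View pics/s2.png

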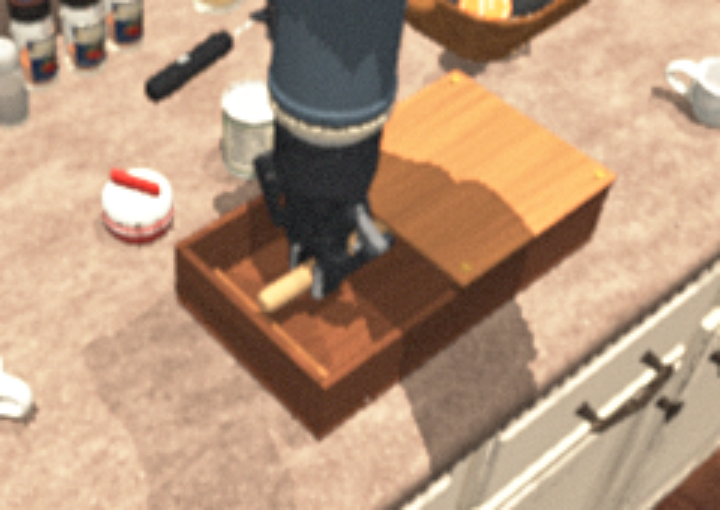

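The handle end is at crop (264,303), i.e. full-image (268,221). It has risen with the grip and is still nearly level. I'll keep lifting against the lid edge while watching the force.

Emit:
apply_moves:
  commands: [0,0,0.004,0,255,0,0,0.004,0,255,0,0,0.004,0,255,0,0,0.003,0,255,0,0,0,0,255]

```text
time: 5.7
eef_pos: [0.5625, -0.1902, 0.0706]
tool_rot: [[-0.025, 1.0, 0.0], [1.0, 0.025, 0.0], [0.0, 0.0, -1.0]]
contact_force: [-0.2, 0.8, -2.4]
gripper_width: 0.0171
gripper_force: 24.8
```

Emit:
apply_moves:
  commands: [0,0,0.003,0,255,0,0,0.003,0,255,0,0,0,0,255]

```text
time: 6.0
eef_pos: [0.5626, -0.1905, 0.0767]
tool_rot: [[-0.025, 1.0, 0.0], [1.0, 0.025, -0.0], [-0.0, 0.0, -1.0]]
contact_force: [0.0, 1.0, -2.7]
gripper_width: 0.0172
gripper_force: 24.9
```

```bash
cat >> h.py <<'E'
def hend(uv,y):
    i=camera_info("scene"); d=i["orientation"]@np.linalg.inv(i["K"])@[uv[0],uv[1],1]; p=i["position"]
    return p+d*(y-p[1])/d[1]
E
python3 - <<'E'
from h import *
print(hend((268,221),-.138))
s=state();print(s["contact_force"],s["wrist_torque"],s["eef_pos"])
E
```

```text
[ 0.56079605 -0.138       0.05716082]
[ 0.04275207  0.98063318 -2.69516418] [ 0.27524824 -0.05366244  0.03214928] [ 0.56259425 -0.19045018  0.07666023]
```

Emit:
apply_moves:
  commands: [0,0,0.003,0,255,0,0,0.003,0,255,0,0,0,0,255,0,0,0,0,255]

```text
time: 6.4
eef_pos: [0.5625, -0.1905, 0.0824]
tool_rot: [[-0.025, 1.0, 0.0], [1.0, 0.025, -0.0], [-0.0, 0.0, -1.0]]
contact_force: [1.0, -0.3, -2.4]
gripper_width: 0.0171
gripper_force: 25.0
```

Run:
```python
from h import *
im=camera("scene")[:,:,::-1]; cv2.imwrite("pics/s3.png",cv2.resize(im[120:290,180:420],None,fx=3,fy=3))
s=state();print(s["contact_force"],s["wrist_torque"],s["eef_pos"],s["gripper_width"])
```

```text
[ 0.05875991 -0.3661934  -3.10904238] [ 0.06325033 -0.00256595 -0.01674051] [ 0.5624605  -0.19047149  0.0823341 ] 0.0167088717004686
```

View pics/s3.png

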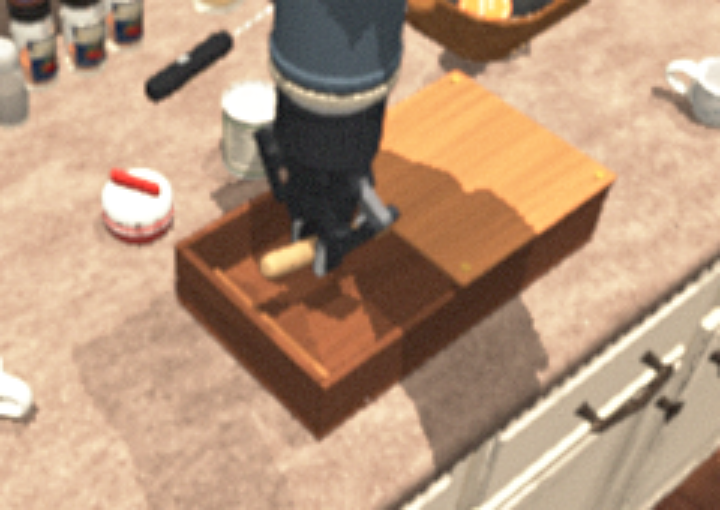

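The handle end is now at crop (266,266), i.e. full-image (268.7,208.7). It is clearly higher.

Run:
```python
from h import *
for u,v in((268.5,208.5),(267.5,208.5)): print(hend((u,v),-.139),hend((u,v),-.142))
```

```text
[ 0.56213819 -0.139       0.0983652 ] [ 0.56556156 -0.142       0.09318561]
[ 0.56548628 -0.139       0.09534643] [ 0.568939   -0.142       0.09014037]
```

Emit:
apply_moves:
  commands: [-0.0002,0.008,0.0018,0,255,-0.0002,0.008,0.0018,0,255,-0.0002,0.008,0.0018,0,255,-0.0002,0.008,0.0018,0,255,-0.0002,0.008,0.0018,0,255]

```text
time: 6.95
eef_pos: [0.5616, -0.1492, 0.0916]
tool_rot: [[-0.026, 1.0, 0.0], [1.0, 0.026, 0.0], [0.0, 0.0, -1.0]]
contact_force: [0.5, 0.9, -1.0]
gripper_width: 0.017
gripper_force: 25.2
```

Emit:
apply_moves:
  commands: [-0.0002,0.01,0.0023,0,255,-0.0002,0.01,0.0023,0,255,-0.0002,0.01,0.0023,0,255,-0.0002,0.01,0.0023,0,255,-0.0002,0.01,0.0023,0,255]

```text
time: 7.45
eef_pos: [0.5605, -0.0994, 0.103]
tool_rot: [[-0.025, 1.0, 0.0], [1.0, 0.025, 0.0], [0.0, 0.0, -1.0]]
contact_force: [-0.3, 0.6, -1.2]
gripper_width: 0.0168
gripper_force: 25.2
```

Run:
```python
from h import *
im=camera("scene")[:,:,::-1]; cv2.imwrite("pics/s4.png",cv2.resize(im[100:290,170:420],None,fx=3,fy=3))
s=state();print(s["contact_force"],s["wrist_torque"],s["eef_pos"],s["gripper_width"])
```

```text
[0.33812881 2.83633361 0.15238868] [ 0.23285151 -0.06002636  0.03338147] [ 0.56079922 -0.09725621  0.10342779] 0.01697965863718871
```

View pics/s4.png

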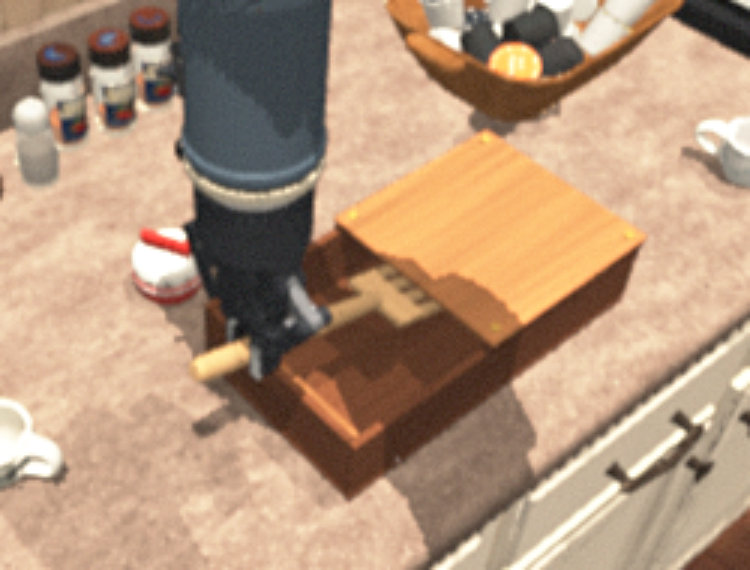

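The spatula is sliding out at a slant. The handle end is past the end wall at crop (200,367), and the rest of the blade is still under the lid edge near crop (430,300). Forces are small, so I'll continue along the same slope.

Emit:
apply_moves:
  commands: [-0.0002,0.01,0.0022,0,255,-0.0002,0.01,0.0022,0,255,-0.0002,0.01,0.0022,0,255,-0.0002,0.01,0.0022,0,255,-0.0002,0.01,0.0022,0,255]

```text
time: 8.0
eef_pos: [0.5595, -0.0494, 0.114]
tool_rot: [[-0.025, 1.0, 0.0], [1.0, 0.025, 0.0], [0.0, 0.0, -1.0]]
contact_force: [0.7, -0.6, -0.7]
gripper_width: 0.0172
gripper_force: 25.2
```

Emit:
apply_moves:
  commands: [-0.0002,0.01,0.0022,0,255,-0.0002,0.01,0.0022,0,255,-0.0002,0.01,0.0022,0,255,-0.0002,0.01,0.0022,0,255,-0.0002,0.01,0.0022,0,255,0,0,0,0,255,0,0,0,0,255]
  newtons: 40

```text
time: 8.7
eef_pos: [0.5585, -0.0003, 0.1248]
tool_rot: [[-0.026, 1.0, -0.0], [1.0, 0.026, -0.0], [-0.0, -0.0, -1.0]]
contact_force: [0.8, -0.2, -1.0]
gripper_width: 0.0165
gripper_force: 40.8
```

Run:
```python
from h import *
im=camera("scene")[:,:,::-1]; cv2.imwrite("pics/s5.png",cv2.resize(im[100:290,150:400],None,fx=3,fy=3))
s=state();print(s["contact_force"],s["wrist_torque"],s["eef_pos"],s["gripper_width"])
```

```text
[-1.04002976  0.9208724  -0.9527582 ] [ 0.07932379 -0.02365375  0.04026074] [ 0.55845874 -0.00081692  0.12470503] 0.016849508569627917
```

View pics/s5.png

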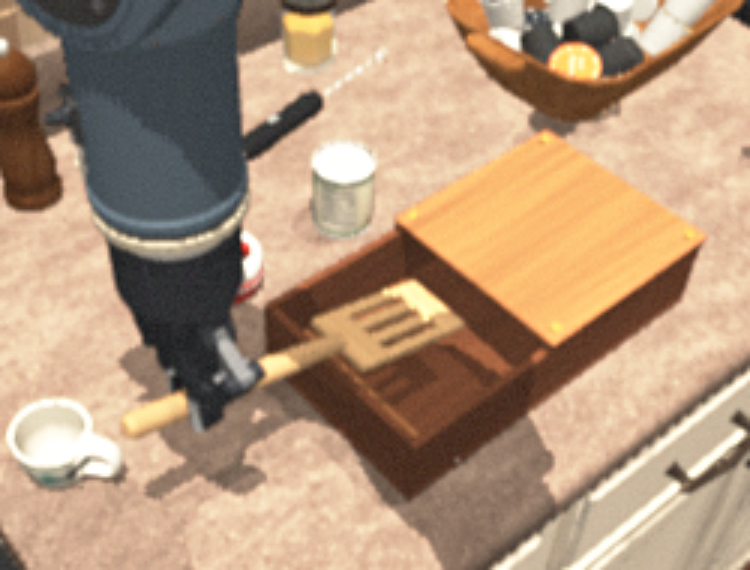

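The blade is wholly clear of the lid edge, with its end at about crop (460,325), and no bystander has been touched. I'll lift it.

Emit:
apply_moves:
  commands: [0,0.001,0.008,0,255,0,0.001,0.015,0,255,0,0.001,0.02,0,255,0,0.001,0.02,0,255,0,0.001,0.02,0,255,0,0,0.02,0,255,0,0,0.02,0,255,0,0,0.015,0,255,0,0,0.008,0,255,0,0,0.004,0,255]

```text
time: 9.75
eef_pos: [0.5586, 0.0043, 0.2756]
tool_rot: [[-0.025, 1.0, 0.001], [1.0, 0.025, -0.0], [-0.0, 0.001, -1.0]]
contact_force: [-0.3, -0.3, -0.8]
gripper_width: 0.016
gripper_force: 40.8
```

Emit:
apply_moves:
  commands: [0,0,0,0,255,0,0,0,0,255,0,0,0,0,255,0,0,0,0,255,0,0,0,0,255,0,0,0,0,255]

```text
time: 10.35
eef_pos: [0.5584, 0.0047, 0.2746]
tool_rot: [[-0.025, 1.0, -0.0], [1.0, 0.025, 0.0], [0.0, -0.0, -1.0]]
contact_force: [0.2, 0.6, -0.7]
gripper_width: 0.0165
gripper_force: 40.8
```

Run:
```python
from h import *
im=camera("scene")[:,:,::-1]; cv2.imwrite("pics/s6.png",im)
s=state();print(s["contact_force"],s["wrist_torque"],s["eef_pos"],s["gripper_width"],abs(s["dq"]).max())
```

```text
[ 0.2064921   0.53573451 -1.17684592] [ 8.40923779e-02 -5.79381447e-03 -4.53685728e-05] [0.55845763 0.00468387 0.2746643 ] 0.016439412647175432 0.21117456590890335
```

View pics/s6.png

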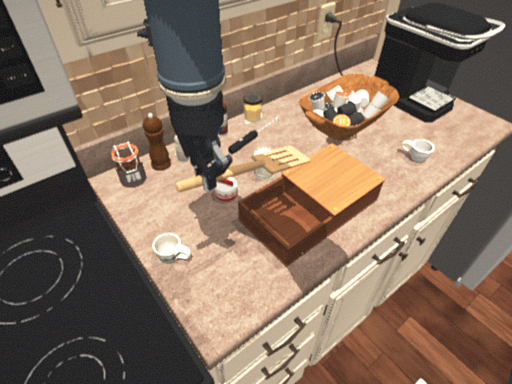

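The spatula is held well above the box, with the handle end at (181,185) and the blade end at about (303,153). The mug, tin and timer are still where they started. I'll check the heights, then hand in.

Run:
```python
from h import *
b=hend((303,153),-.226); print(b,hend((181,185),.056))
if b[2]>.175: print(sign_off())
```

```text
[ 0.56078172 -0.226       0.21319504] [0.54245101 0.056      0.30595005]
the job is handed in; nothing more can be done
None
```

I drew the spatula out at a slant and handed the job in with it held at rest in the gripper. Its lowest point, the blade end, is about 21 cm above the worktop (13 cm above the lid), and in the last picture the mug, tin and timer stand where they started.

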